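# Peel the top tray off the stuck stack and hold it out

## Task

The nested aluminium parts trays have stuck together. Take the top one by the ear at its corner gently, without leaning on the stack or shoving it, lift that corner about 30 mm first while the opposite corner still sits in the stack, then lift the tray off, leaving the second tray seated and the other things on the bench alone. Finish while holding the tray still and level above the rubber mat, centred over it and at least 15 cm above the bench, so that I can load it; do not put it down or let go.

Things in the scene. Friction and masses are not known exactly. Their poses are not given: they have to be found in the camera images.
- top_tray: Top tray of a stack of three nested formed trays of bare 2.5 mm aluminium sheet, 0.2 kg, empty; the only one with an ear. Rim 142 (x) by 192 mm (y) over the flanges, 36 mm above the origin; sloping walls, floor 102 x 152 mm. Origin: centre of the floor's underside, z up. Seated, the origin is 40 mm above the bench, 20 mm above the second tray's.
- ear (a point): Middle of the upright grip ear on the top tray's rim, at x -64, y -86, z +56 mm of the tray's origin, the corner nearer the robot. A flat plate 10 mm thick, 28 mm wide, standing 37 mm above the rim (to 74 mm above the tray's origin). Its thin direction is horizontal, along the diagonal to the opposite corner, 0.931 rad from tray +x towards +y. Both sides are free.
- far_corner (a point): Corner of the top tray's rim diagonally opposite the ear, at x +65, y +90, z +35 mm of the tray's origin. Axes as the top tray.
- far_foot (a point): Outer lower corner of the top tray's foot at the corner opposite the ear, x +36, y +63, z -17.5 mm of the tray's origin. Four such feet (12 x 16 mm, 17.5 mm tall) stand on the next tray's floor, and each is stuck with about 3 to 4 N until it has risen some 11 mm. The tray can be tipped about this point by 0.2 rad before its walls touch the next tray.
- second_tray: The loose second tray, 0.22 kg, same shape but no ear; its rim is 20 mm below the top tray's. Origin: centre of its floor's underside, 20 mm above the bench. It is stuck in the same way in the bottom tray.
- bottom_tray: The bottom tray, fixed to the bench, same shape without feet or ear. Origin: underside of its floor, centre, on the bench.
- mat: Black rubber mat 160 x 200 x 4 mm fixed on the bench, on the other side of the bench's middle from the stack; a small block and a wrench (up to 34 mm high) lie on it. Origin: centre of its underside.
- dolly: small steel dolly block 55 x 40 x 28 mm lying on the mat. Not part of the job. Origin: its underside, about the middle.
- wrench: open-ended wrench 150 mm long lying on the mat. Not part of the job. Origin: its underside, about the middle.
- jar: small glass jar 48 mm across, 60 mm tall. Not part of the job. Origin: its underside, about the middle.
- driver: screwdriver 170 mm long, lying. Not part of the job. Origin: its underside, about the middle.
Not all that is in view belongs to the job. What is shaped like the top_tray but orange or purple is not meant.

How it is judged:
By the outcome, as a careful person would: the job done as asked, in the order asked, and still so for the second after the job is handed in, while the arm keeps its last pose, push and grip.
It also fails if it takes over 38 s, if anything falls off the work surface, if the arm or the gripper's body presses on something with over 40 N, if the wrist force passes 120 N, or if a joint passes its speed limit or range.

## Robot

A 6-joint arm with a two-finger parallel gripper is mounted at the origin on the work surface. World frame = base frame: x ahead of the robot, y to its left, z up, the work surface at z = 0. Lengths are in m, angles in degrees, forces in N, time in s.
With the tool pointing down it reaches from about 0.35 to 0.975 m from the base axis. Payload 4.9 kg.
Tool frame: the origin (TCP) lies on the centre line of the jaws, within the pads' length; the fingertips stand 22 mm ahead of it and the grasp point (between the pads) lies 3 mm ahead of it (manip.tip_extent is the distance from the TCP to the fingertips, in m); z points along the fingers, y is the line along which they close (so a half turn about z gives the same grasp; the last joint's range is limited). The gripper opens to 85 mm and grips with 20 to 120 N. Pads are 22 mm wide; open, the fingers measure 114 mm over their backs; the gripper's body (76 mm by 85 mm) begins 54 mm behind the grasp point. The pads swing forward as they close: fully open they stand 13 mm farther back than shut.
Start: joints at [-74.943, 3.019, 92.412, -0, 84.569, -6.818], TCP at [0.233, -0.58, 0.253] pointing down, gripper open.
Joint ranges: [-172.51, 172.51], [-57.92, 126.97], [3.15, 148.05], [-58.71, 238.71], [5.1, 150.11], [-179.66, 179.66]. Speed limits (degrees/s): [147.25, 147.25, 180, 180, 180, 180].

## Interface

Orientations are given as a 3x3 rotation matrix whose columns are the frame's x, y, z axes.
In Python, from station import status, eyes, manip gives the robot as it stands. The module is installed in compiled form; this text tells all that it offers.
- The arm moves only by the shell command python3 -m crank 'ROWS'. ROWS is JSON, a list of rows, each a list of 5 numbers: the gripper command: -1 is fully open, 1 is shut, values between are in proportion, then the shift along the tool's x, y, z in cm, then the turn about the tool's z in rad. In form: [[hand, tx, ty, tz, twist], ...]. A call has 1 to 10 rows; each row shifts and turns the commanded pose from where the row before left it, along the tool's axes as they then stand; what a row does not reach is not made up. A row lasts 1/8 s, in which the tool goes at most 62.5 mm and 10.7 degrees, less where a joint would pass 70% of its speed; a pose out of reach is approached as far as the arm can. A call with a gripper value outside its range is refused whole. The fingers move at their own pace and stop on an object; the grip force is fixed at half the most. Time passes only in rows, so rows that do not move let the fingers close. It gives the time, the measured TCP pose, the force, the opening and the grip force at its end, in the units of the state.
- status.get_obs(): the state, without advancing time (a new reading comes with each control period).
- eyes.snapshot(name): name is "scene" or "top"; returns (picture, depth): 420x560x3 uint8, blue, green, red; 420x560 float32, m along the optical axis (not along the pixel's ray), 0 where there is no reading.
- eyes.camera_model(name): a dict with "camera_matrix" (3x3 intrinsics, pixels), "k1" (the pictures are not rectified: a ray, as slopes to the right and down, at radius r is drawn at 1 + k1 r^2 times it, then the intrinsics apply), "eye" and "orientation" of the camera in the world. Camera axes: x right, y up, looking along -z (the intrinsics and any distortion apply to the point x, -y, -z); pixel columns grow to the right and rows downward; lengths in m; the calibration is good to about 2 mm. A picture is of the moment at which its call begins. camera_model takes no time and is no camera call.
- manip.finish_job(): hands the job in; it is judged then, once.
The state is a dict: "time_s": time; "qpos": joint angles; "joint_vel": joint speeds; "effort": joint torques, N m; "tcp_pos": TCP position; "eef_rot": TCP orientation; "contact_force": force on the tool from outside, world axes, zero at the start; "ft_torque": the same for the moment, N m; "opening": finger opening in m; "grip_force": force on a finger pad.
Only numpy, scipy, OpenCV 4.12 (cv2) and the standard library are available. Lean on these libraries where they do the work, as an engineer would, in place of code of your own. Each camera call takes 0.05 s, during which the arm holds its last target. There are 200 camera calls.

## Working session

There is one attempt and no reset: what is moved stays moved. The work goes in short steps, Python scripts to look and compute and a shell command to move; the robot and the scene stay as the last step left them, time stands still between calls to the robot, and variables do not carry over. Pictures are saved under pics/ and viewed, at most 10 in all, crops included, and the job is handed in when it is done.

```bash
mkdir -p pics
cat > h.py <<'E'
import numpy as np, cv2
from station import status, eyes, manip
def ray(n,u,v):
    m=eyes.camera_model(n);K=np.array(m["camera_matrix"])
    d=np.array([(u-K[0,2])/K[0,0],(v-K[1,2])/K[1,1]]);s=d.copy()
    for _ in range(30): s=d/(1+m["k1"]*(s@s))
    return np.array(m["eye"]),np.array(m["orientation"])@np.array([s[0],-s[1],-1])
def pt(n,u,v,depth): e,r=ray(n,u,v);return e+r*depth
def atz(n,u,v,z): e,r=ray(n,u,v);return e+r*(z-e[2])/r[2]
def tri(a,b):
    (e,r),(f,s)=ray(*a),ray(*b);r=r/np.linalg.norm(r);s=s/np.linalg.norm(s)
    t=np.linalg.lstsq(np.c_[r,-s],f-e,rcond=None)[0];p,q=e+r*t[0],f+s*t[1]
    return (p+q)/2,np.linalg.norm(p-q)
def proj(n,p):
    m=eyes.camera_model(n);K=np.array(m["camera_matrix"])
    c=np.array(m["orientation"]).T@(np.array(p)-m["eye"]);s=np.array([c[0],-c[1]])/-c[2]
    s=s*(1+m["k1"]*(s@s));return K[:2,:2]@s+K[:2,2]
E
python3 - <<'E'
from h import *
for n in("scene","top"):
    p,d=eyes.snapshot(n);cv2.imwrite(f"pics/{n}0.png",p);np.savez(f"{n}0.npz",p=p,d=d)
    print(n,eyes.camera_model(n),(d==0).mean())
o=status.get_obs();print(o["eef_rot"],o["contact_force"],o["opening"])
E
```

```text
scene {'camera_matrix': array([[440.24064499,   0.        , 285.04008614],
       [  0.        , 440.24064499, 212.66816542],
       [  0.        ,   0.        ,   1.        ]]), 'k1': 0.008931720896895352, 'eye': array([ 1.3852996 , -0.31570677,  0.84038319]), 'orientation': array([[ 2.02039168e-01, -6.19521159e-01,  7.58533920e-01],
       [ 9.79377437e-01,  1.27883418e-01, -1.56415048e-01],
       [-1.01478851e-04,  7.74492973e-01,  6.32582505e-01]])} 0.0043494897959183675
top {'camera_matrix': array([[503.26574329,   0.        , 274.15594325],
       [  0.        , 503.26574329, 209.71089302],
       [  0.        ,   0.        ,   1.        ]]), 'k1': 0.05799832728811632, 'eye': array([ 0.38447184, -0.16953487,  1.36752285]), 'orientation': array([[ 0.01287241,  0.99397348, -0.10886243],
       [-0.99972512,  0.01065986, -0.02088191],
       [-0.0195956 ,  0.10910131,  0.99383747]])} 0.004026360544217687
[[ 9.27997180e-01  3.72586816e-01 -5.46635788e-04]
 [ 3.72587169e-01 -9.27995317e-01  1.86913181e-03]
 [ 1.89138418e-04 -1.93821853e-03 -9.99998104e-01]] [0.50459701 1.13022017 0.01440184] 0.08513695315479257
```

View pics/scene0.png

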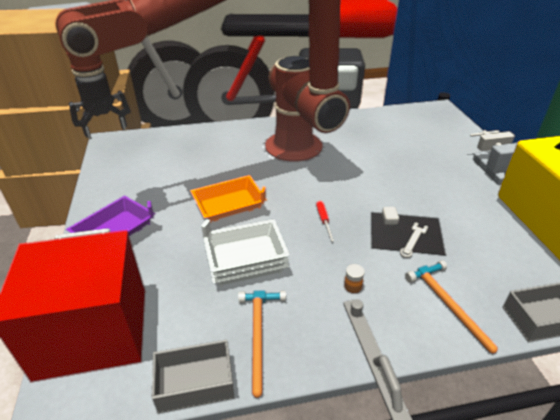

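View pics/top0.png

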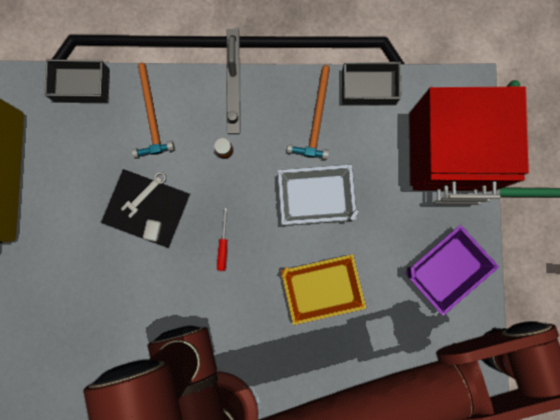

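Scene shows the white/aluminium stack at about (247,250), an orange tray at (228,197), a purple one at (115,215), and grey boxes at (192,373) and (535,312). Top shows the stack at (316,195) with what looks like the ear at (354,215), the mat at (146,208), orange at (323,289) and purple at (453,270). I choose the silver stack and check it in a close crop.

Run:
```python
from h import *
a=np.load("scene0.npz")["p"][205:295,190:300];b=np.load("top0.npz")["p"][150:240,265:375]
c=np.vstack([cv2.resize(x,None,fx=6,fy=6,interpolation=cv2.INTER_CUBIC)[:,:] for x in (a,b)])
c=np.hstack([cv2.resize(x,(400,327),interpolation=cv2.INTER_CUBIC) for x in (a,b)]);cv2.imwrite("pics/crop0.png",c)
m=np.load("top0.npz")["p"][160:255,95:195];cv2.imwrite("pics/mat0.png",cv2.resize(m,None,fx=5,fy=5,interpolation=cv2.INTER_CUBIC))
```

```text
(no output)
```

View pics/crop0.png

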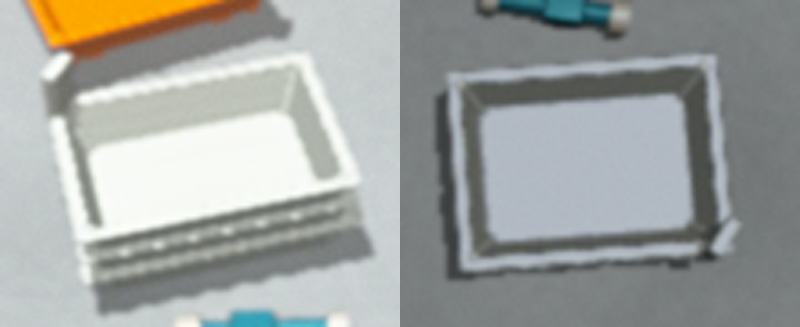

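View pics/mat0.png

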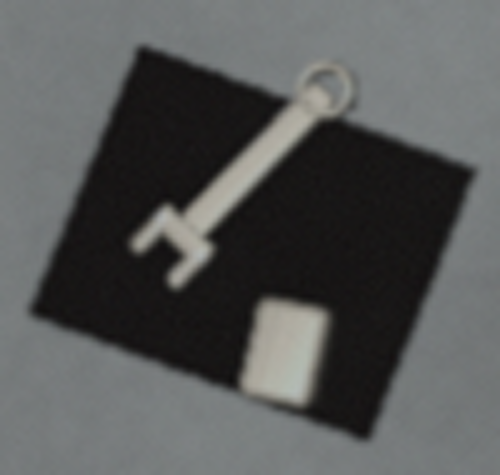

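```bash
cat > fit.py <<'E'
from h import *
from scipy.optimize import least_squares
f=400/110
S=lambda x,y:("scene",190+x/f-.4,205+y/f-.4)
T=lambda x,y:("top",265+(x-400)/f-.4,150+y/f-.4)
c=[(S(300,63),(-71,96,36)),(S(358,186),(71,96,36)),(S(80,240),(71,-96,36)),
(T(447,76),(71,96,36)),(T(717,56),(71,-96,36)),(T(462,268),(-71,96,36)),
(S(57,67),(-64,-86,74)),(T(727,238),(-64,-86,74))]
def R(a): return np.array([[np.cos(a),-np.sin(a),0],[np.sin(a),np.cos(a),0],[0,0,1]])
def res(q): return np.concatenate([proj(o[0],R(q[3])@np.array(l)/1e3+q[:3])-o[1:] for o,l in c])
s=least_squares(res,[.6,-.2,.04,0]);print("tray",s.x,s.fun.reshape(-1,2).round(2).tolist())
e=R(s.x[3])@np.array([-64,-86,56])/1e3+s.x[:3]
fc=R(s.x[3])@np.array([36,63,-17.5])/1e3+s.x[:3]
print("ear",e,"foot",fc,"tri eartop",tri(c[6][0],c[7][0]),"dir",np.degrees(s.x[3]+.931))
print("tri corner",tri(c[1][0],c[3][0]))
for n,u,v in(("scene",230,250),("top",316,195)):
    d=np.load(n+"0.npz")["d"];print("floor",pt(n,u,v,d[v,u]))
m=[atz("top",95+x/5-.4,160+y/5-.4,.004) for x,y in((140,47),(475,170),(368,437),(32,315))]
print("mat",np.mean(m,0),np.round(m,3)[:,:2].tolist(),"scene",[proj("scene",x).round().tolist() for x in m])
E
python3 fit.py
```

```text
tray [ 0.56742688 -0.25271414  0.03610653  0.07976942] [[1.42, -1.79], [0.46, 0.14], [-0.82, 1.36], [0.61, -0.41], [-0.04, -0.1], [0.21, 0.89], [-0.33, 0.32], [-0.26, 0.18]]
ear [ 0.51048329 -0.3435405   0.09210653] foot [ 0.59829226 -0.18704582  0.01860653] tri eartop (array([ 0.51084652, -0.34328867,  0.11146129]), np.float64(0.001435748547663384)) dir 57.91282196080877
tri corner (array([ 0.62935937, -0.15099991,  0.07144523]), np.float64(0.0024787190582110847))
floor [ 0.5508469  -0.28928619  0.04362355]
floor [ 0.56943237 -0.25190628  0.04689802]
mat [0.53512873 0.21080756 0.004     ] [[0.642, 0.278], [0.576, 0.091], [0.429, 0.145], [0.494, 0.329]] scene [[445.0, 254.0], [371.0, 247.0], [371.0, 212.0], [437.0, 217.0]]
```

Candidates: the silver stack's ear at top (354,215) / scene (206,223), the orange tray's ear at scene (264,188), and the purple tray's ear at scene (151,208). The silver one fits the description, and the crop confirms an upright plate at its near, −y corner. I move over it.

```bash
python3 -m crank '[[-0.2,4.32,-1.46,0,0],[-0.2,4.32,-1.46,0,0],[-0.2,4.32,-1.46,0,0],[-0.2,4.32,-1.46,0,0],[-0.2,4.32,-1.46,0,0],[-0.2,4.32,-1.46,0,0],[-0.2,4.32,-1.46,0,0],[-0.2,4.32,-1.46,0,0]]'
python3 -m crank '[[0,0,0,0,-0.18],[0,0,0,0,-0.18],[0,0,0,0,-0.18],[0,0,0,0,-0.18],[0,0,0,0,-0.18],[0,0,0,0,-0.18]]'
python3 -m crank '[[0,0,0,0,-0.18],[0,0,0,0,-0.18],[0,0,0,0,-0.18],[0,0,0,0,-0.18],[0,0,0,0,-0.18],[0,0,0,0,-0.18],[0,0,0,0,0]]'
cat > st.py <<'E'
from h import *
o=status.get_obs();R=o["eef_rot"];e=np.array([0.5106,-0.3434,0.096])
print("t",o["time_s"],"tcp",o["tcp_pos"].round(4),"F",o["contact_force"].round(2),"M",o["ft_torque"].round(2),"open",round(o["opening"],4),"grip",o["grip_force"],"yang",np.degrees(np.arctan2(R[1,1],R[0,1])).round(2),"tilt",R[:2,2].round(4),"Ftool",(R.T@o["contact_force"]).round(2))
print("ear in tool, cm",(R.T@(e-o["tcp_pos"])*100).round(2),"q",o["qpos"].round(0))
E
python3 st.py
```

```text
time_s: 1.1
tcp_pos: [0.5108, -0.3415, 0.2527]
eef_rot: [[0.928, 0.373, -0.001], [0.373, -0.928, 0.001], [-0.0, -0.001, -1.0]]
contact_force: [-0.4, -1.0, 0.1]
opening: 0.0511
grip_force: 0.0
time_s: 1.85
tcp_pos: [0.5098, -0.3426, 0.2526]
eef_rot: [[0.103, 0.995, -0.001], [0.995, -0.103, 0.001], [0.001, -0.001, -1.0]]
contact_force: [-0.3, 0.5, 0.1]
opening: 0.0425
grip_force: 0.0
time_s: 2.72
tcp_pos: [0.5098, -0.3426, 0.2527]
eef_rot: [[-0.824, 0.566, -0.001], [0.566, 0.824, 0.001], [0.001, 0.0, -1.0]]
contact_force: [-0.2, -0.1, 0.3]
opening: 0.0424
grip_force: 0.0
t 2.725 tcp [ 0.5098 -0.3426  0.2527] F [-0.19 -0.15  0.31] M [-0.01 -0.01 -0.  ] open 0.0424 grip 0.0 yang 55.51 tilt [-0.0008  0.0007] Ftool [ 0.07 -0.23 -0.31]
ear in tool, cm [-0.12 -0.02 15.67] q [-41.   2.  94.   0.  85. -96.]
```

```bash
python3 -m crank '[[0,-0.1,0,3,-0.04],[0,0,0,3,0],[0,0,0,3,0],[0.2,0,0,2.5,0],[0.3,0,0,1.2,0],[0.3,0,0,0.3,0],[0.3,0,0,0.2,0],[0.4,0,0,0,0]]' >/dev/null; python3 st.py
python3 - <<'E'
from h import *
o=[]
for n,(u,v) in(("scene",(206,222)),("top",(354,215))):
    p,d=eyes.snapshot(n);o.append(cv2.resize(p[v-35:v+35,u-35:u+35],(400,400),interpolation=cv2.INTER_CUBIC))
cv2.imwrite("pics/pre.png",np.hstack(o))
E
```

```text
t 3.725 tcp [ 0.5114 -0.3438  0.1224] F [ 0.05 -0.27 -0.56] M [0.   0.04 0.  ] open 0.0257 grip 0.0 yang 57.91 tilt [ 0.0013 -0.0011] Ftool [-0.18 -0.2   0.56]
ear in tool, cm [ 0.09 -0.01  2.64] q [-41.   8. 100.   0.  72. -99.]
```

View pics/pre.png

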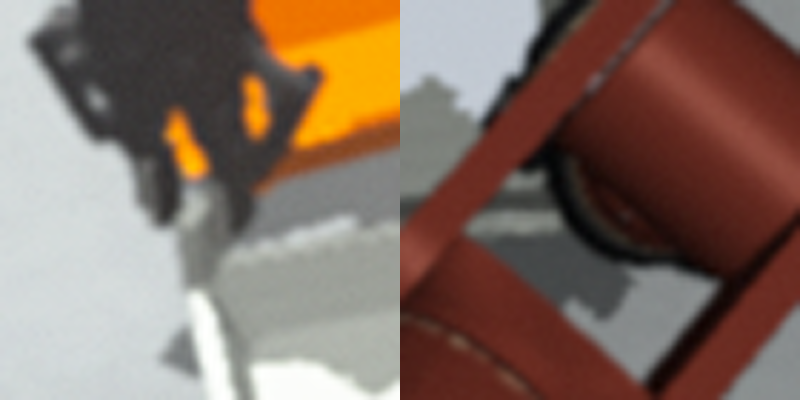

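The scene crop shows the ear at (200,200) standing between the two fingers at (160,200) and (235,205), with about 15 mm overlap. I close in small stages and watch the side force.

```bash
python3 -m crank '[[0.55,0,0,0,0],[0.6,0,0,0,0],[0.65,0,0,0,0],[0.65,0,0,0,0]]'>/dev/null; python3 st.py|head -1;python3 -m crank '[[0.68,0,0,0,0],[0.68,0,0,0,0]]'>/dev/null; python3 st.py|head -1; python3 -m crank '[[0.71,0,0,0,0],[0.71,0,0,0,0]]'>/dev/null; python3 st.py|head -1
```

```text
t 4.325 tcp [ 0.5109 -0.3434  0.1213] F [-0.36  0.01 -0.21] M [ 0.03 -0.01  0.08] open 0.0148 grip 0.0 yang 57.92 tilt [-0.      0.0001] Ftool [ 0.31 -0.18  0.21]
t 4.575 tcp [ 0.5109 -0.3434  0.1213] F [-0.71  0.14 -0.12] M [-0.02  0.06 -0.  ] open 0.0138 grip 0.0 yang 57.93 tilt [-0.  0.] Ftool [ 0.68 -0.26  0.12]
t 4.825 tcp [ 0.5109 -0.3434  0.1213] F [ 0.35  0.84 -0.15] M [-0.01 -0.   -0.01] open 0.0124 grip 0.0 yang 57.92 tilt [-0.  0.] Ftool [0.15 0.89 0.15]
```

```bash
python3 -m crank '[[0.735,0,0,0,0],[0.735,0,0,0,0]]'>/dev/null; python3 st.py|head -1;python3 -m crank '[[0.755,0,0,0,0],[0.755,0,0,0,0]]'>/dev/null; python3 st.py|head -1; python3 -m crank '[[0.77,0,0,0,0],[0.77,0,0,0,0]]'>/dev/null; python3 st.py|head -1
```

```text
t 5.075 tcp [ 0.5109 -0.3434  0.1213] F [ 0.1  -0.33  0.24] M [-0.04  0.04  0.07] open 0.0114 grip 0.0 yang 57.93 tilt [0. 0.] Ftool [-0.26 -0.23 -0.24]
t 5.325 tcp [ 0.5109 -0.3433  0.1213] F [ 0.42  0.42 -0.79] M [ 0.12 -0.02  0.01] open 0.0101 grip 0.34474373795092106 yang 57.93 tilt [0.0001 0.0002] Ftool [-0.13  0.57  0.79]
t 5.575 tcp [ 0.5109 -0.3432  0.1213] F [ 0.75  2.05 -0.19] M [ 0.25 -0.08  0.04] open 0.0099 grip 4.334387853741646 yang 57.94 tilt [0.     0.0004] Ftool [0.45 2.14 0.2 ]
```

```bash
python3 -m crank '[[0.80,0,0.03,0,0],[0.80,0,0,0,0]]'>/dev/null; python3 st.py|head -1;python3 -m crank '[[0.84,0,0,0,0],[0.84,0,0,0,0]]'>/dev/null; python3 st.py|head -1; python3 -m crank '[[0.88,0,0,0,0],[0.88,0,0,0,0]]'>/dev/null; python3 st.py|head -1
```

```text
t 5.825 tcp [ 0.5109 -0.3432  0.1214] F [-0.5   1.57  1.61] M [0.23 0.15 0.13] open 0.0089 grip 29.964155852794647 yang 57.94 tilt [-0.0003 -0.0001] Ftool [ 1.26  1.07 -1.61]
t 6.075 tcp [ 0.5109 -0.3432  0.1215] F [-1.85  2.53  2.93] M [0.3  0.28 0.15] open 0.0086 grip 58.72940719127655 yang 57.93 tilt [-0.0003  0.    ] Ftool [ 2.91  1.16 -2.93]
t 6.325 tcp [ 0.511  -0.3432  0.1214] F [-1.35  0.98  3.36] M [0.29 0.38 0.15] open 0.0082 grip 58.86656105518341 yang 57.93 tilt [-0.0002  0.    ] Ftool [ 1.66  0.11 -3.36]
```

```bash
python3 -m crank '[[0.82,0,0,-0.1,0],[0.81,0,0.05,-0.1,0],[0.81,0,0.05,-0.1,0]]'>/dev/null; python3 st.py|head -1;python3 -m crank '[[0.81,0,0.05,-0.1,0],[0.81,0,0.05,-0.1,0],[0.81,0,0,0,0]]'>/dev/null; python3 st.py|head -1
cat > see.py <<'E'
from h import *
import sys
p,d=eyes.snapshot("scene");cv2.imwrite(sys.argv[1],cv2.resize(p[200:295,185:305],(800,633-33),interpolation=cv2.INTER_CUBIC))
np.savez("s1.npz",p=p,d=d)
E
python3 see.py pics/l1.png
```

```text
t 6.7 tcp [ 0.5111 -0.3422  0.1232] F [-0.92 -1.05 -4.69] M [-0.33  0.09  0.01] open 0.0082 grip 57.715487480163574 yang 57.92 tilt [-0.0013  0.0003] Ftool [ 0.21 -1.38  4.69]
t 7.075 tcp [ 0.5118 -0.3412  0.1258] F [ 0.05 -0.75 -7.01] M [-0.44  0.33  0.01] open 0.0086 grip 57.782864184700884 yang 57.93 tilt [-0.001   0.0005] Ftool [-0.45 -0.6   7.01]
```

View pics/l1.png

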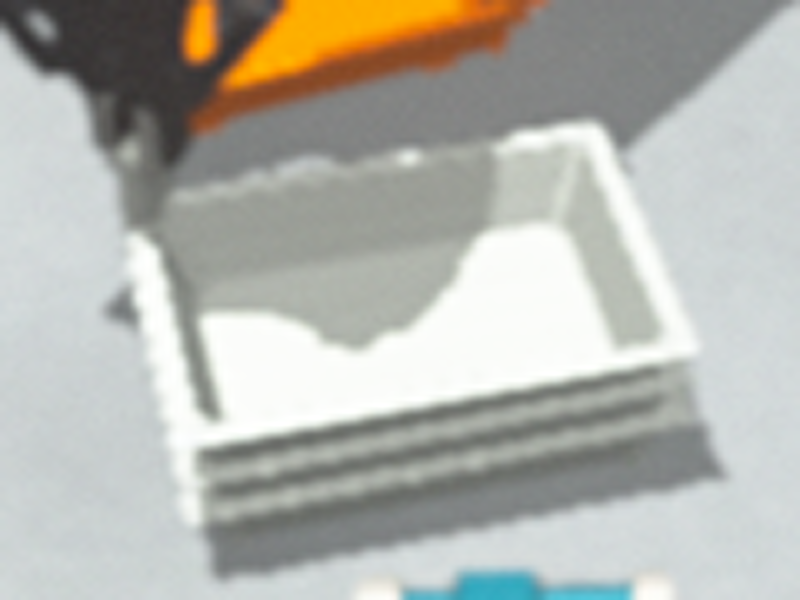

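The crop shows the ear still gripped at (140,170), the stack in place, and the far corner (690,345) still seated with its rim gap unchanged. At 7 N pull it looks like tipping; I check with a floor plane fit from depth.

```bash
cat > plane.py <<'E'
from h import *
import sys
def fit(d,n="scene"):
    P=[]
    for v in range(240,266):
        for u in range(218,276):
            if d[v,u]>0:P.append(pt(n,u,v,d[v,u]))
    P=np.array(P);ok=np.ones(len(P),bool)
    # keep floor pixels only: iterate plane z=a+bx+cy
    ok=abs(P[:,0]-.567)<.04;ok&=abs(P[:,1]+.25)<.06
    for _ in range(6):
        A=np.c_[np.ones(len(P)),P[:,0]-.567,P[:,1]+.253];k=np.linalg.lstsq(A[ok],P[ok,2],rcond=None)[0]
        r=abs(P[:,2]-A@k);ok=r<max(3*np.median(r[ok]),.001)
    u=np.array([.531,.847]);g=k[1:]
    return "n %d z0 %.4f slope diag %.4f cross %.4f farcorner dz %.4f earcorner dz %.4f"%(ok.sum(),k[0],g@u,g@[-u[1],u[0]],k[0]+.111*(g@u),k[0]-.107*(g@u))
if __name__=="__main__":
    print("ref",fit(np.load("scene0.npz")["d"]))
    print("now",fit(eyes.snapshot("scene")[1]))
E
python3 plane.py; python3 -m crank '[[0.795,0,0.05,-0.1,0],[0.795,0,0.05,-0.1,0],[0.795,0,0.05,-0.1,0],[0.795,0,0.05,-0.1,0],[0.795,0,0,0,0]]'>/dev/null; python3 st.py|head -1;python3 plane.py
```

```text
ref n 1067 z0 0.0432 slope diag 0.0026 cross -0.0032 farcorner dz 0.0435 earcorner dz 0.0430
now n 1117 z0 0.0450 slope diag -0.0258 cross 0.0034 farcorner dz 0.0421 earcorner dz 0.0477
t 7.8 tcp [ 0.5133 -0.3394  0.1304] F [-0.26  1.64 -6.99] M [-0.21  0.3   0.04] open 0.0089 grip 41.972134850379916 yang 57.93 tilt [0.0002 0.0006] Ftool [1.09 1.25 6.99]
ref n 1067 z0 0.0432 slope diag 0.0026 cross -0.0032 farcorner dz 0.0435 earcorner dz 0.0430
now n 1171 z0 0.0470 slope diag -0.0532 cross 0.0037 farcorner dz 0.0411 earcorner dz 0.0527
```

```bash
python3 -m crank '[[0.795,0,0.05,-0.12,0],[0.795,0,0.05,-0.12,0],[0.795,0,0.05,-0.12,0],[0.795,0,0.05,-0.12,0],[0.795,0,0.04,-0.12,0],[0.795,0,0.04,-0.12,0],[0.795,0,0.04,-0.12,0],[0.795,0,0,0,0]]'>/dev/null; python3 st.py|head -1;python3 plane.py;  python3 -m crank '[[0.795,0,0.04,-0.12,0],[0.795,0,0.04,-0.12,0],[0.795,0,0.04,-0.12,0],[0.795,0,0.04,-0.12,0],[0.795,0,0.03,-0.12,0],[0.795,0,0.03,-0.12,0],[0.795,0,0.03,-0.12,0],[0.795,0,0.03,-0.12,0],[0.795,0,0.03,-0.12,0],[0.795,0,0,0,0]]'>/dev/null; python3 st.py|head -1;python3 plane.py; python3 see.py pics/l2.png
```

```text
t 8.85 tcp [ 0.515  -0.3374  0.1392] F [-0.62  0.11 -6.29] M [-0.66  0.44  0.01] open 0.0084 grip 47.55921267427766 yang 57.92 tilt [ 0.0005 -0.0011] Ftool [ 0.59 -0.23  6.29]
ref n 1067 z0 0.0432 slope diag 0.0026 cross -0.0032 farcorner dz 0.0435 earcorner dz 0.0430
now n 1124 z0 0.0530 slope diag -0.0739 cross -0.0116 farcorner dz 0.0448 earcorner dz 0.0609
t 10.15 tcp [ 0.5166 -0.3344  0.1497] F [-0.35 -0.18 -2.78] M [-0.15  0.08 -0.04] open 0.0088 grip 37.94202268123627 yang 57.93 tilt [ 0.0002 -0.0001] Ftool [ 0.2  -0.34  2.78]
ref n 1067 z0 0.0432 slope diag 0.0026 cross -0.0032 farcorner dz 0.0435 earcorner dz 0.0430
now n 889 z0 0.0696 slope diag -0.0184 cross -0.0036 farcorner dz 0.0675 earcorner dz 0.0715
```

View pics/l2.png

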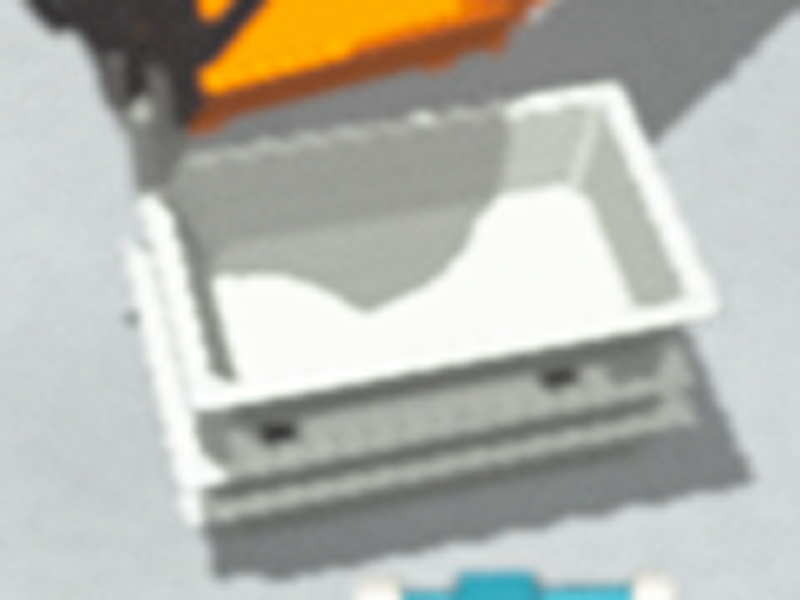

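The far foot let go early, at somewhere past 18 mm of corner lift: the near-level tray in the crop has its far corner at (710,305) clear of the second rim, and the grip was stiff enough to lift it. The second tray still sits. I mend this by lowering it back into its seat softly and tipping again with a much lighter grip.

```bash
python3 -m crank '[[0.795,0,-0.12,0.2,0],[0.795,0,-0.12,0.3,0],[0.795,0,-0.12,0.3,0],[0.795,0,-0.12,0.3,0],[0.795,0,-0.12,0.3,0],[0.795,0,-0.1,0.25,0],[0.795,0,-0.1,0.2,0],[0.795,0,0,0,0]]'>/dev/null; python3 st.py|head -1;python3 plane.py|tail -1;  python3 -m crank '[[0.795,0,-0.08,0.2,0],[0.795,0,-0.06,0.2,0],[0.795,0,-0.03,0.15,0],[0.795,0,0,0.1,0],[0.795,0,0,0,0]]'>/dev/null; python3 st.py|head -1;python3 plane.py|tail -1
```

```text
t 11.25 tcp [ 0.5125 -0.3412  0.1313] F [ 0.48  1.29 -1.48] M [ 0.17 -0.08  0.02] open 0.009 grip 37.94362485408783 yang 57.92 tilt [0.0007 0.0003] Ftool [0.28 1.35 1.48]
now n 1070 z0 0.0528 slope diag 0.0062 cross -0.0092 farcorner dz 0.0534 earcorner dz 0.0521
t 11.925 tcp [ 0.5131 -0.3441  0.1292] F [-3.53  1.43 14.03] M [0.83 0.35 0.24] open 0.0089 grip 42.08510933211073 yang 57.94 tilt [ 0.0044 -0.0033] Ftool [  3.67  -0.66 -14.05]
now n 1072 z0 0.0544 slope diag 0.0366 cross 0.0025 farcorner dz 0.0585 earcorner dz 0.0505
```

Pressing 14 N — something is off, so I back up at once and work out the tray's yaw and offset in the grip from the l2 corners: (613,85), (716,310), (200,408).

```bash
python3 -m crank '[[0.795,0,0,-0.3,0],[0.795,0,0.1,-0.4,0],[0.795,0,0.1,-0.3,0],[0.795,0,0,0,0]]'>/dev/null; python3 st.py|head -1;python3 plane.py|tail -1
python3 see.py pics/l3.png
cat > fit3.py <<'E'
from h import *
from scipy.optimize import least_squares
def R(a): return np.array([[np.cos(a),-np.sin(a),0],[np.sin(a),np.cos(a),0],[0,0,1]])
L=[(-71,96,36),(71,96,36),(71,-96,36)]
def go(px,slope=0,yaw0=.08):
    u=np.array([.597,.802])
    def P(q,l): l=np.array(l)/1e3; return R(q[3])@(l+[0,0,slope*(l[:2]@u)])+q[:3]
    r=least_squares(lambda q:np.concatenate([proj("scene",P(q,l))-p for l,p in zip(L,px)]),[.57,-.25,.04,yaw0])
    return r.x.round(4),r.fun.round(1)
if __name__=="__main__":
    f=400/110
    print("ref",go([(190+x/f,205+y/f) for x,y in((300,63),(358,186),(80,240))]))
    g=lambda c:[(185+x/6.667,200+y/6.316) for x,y in c]
    print("l1",go(g([(600,122),(697,350),(185,440)]),-.028))
    print("l2",go(g([(615,83),(717,310),(200,408)]),-.02))
E
python3 fit3.py
```

```text
t 12.475 tcp [ 0.5122 -0.3408  0.1339] F [-0.09 -0.06 -2.01] M [-0.23  0.11 -0.02] open 0.0091 grip 37.88822829723358 yang 57.94 tilt [-0.0008  0.0001] Ftool [ 0.04 -0.1   2.01]
now n 1080 z0 0.0551 slope diag 0.0010 cross -0.0034 farcorner dz 0.0552 earcorner dz 0.0550
ref (array([ 0.5414, -0.2496,  0.0092,  0.0774]), array([ 0.7, -0.8, -1. ,  0.1,  0.4,  0.6]))
l1 (array([ 0.5565, -0.2473,  0.0301,  0.0739]), array([-0. ,  0.1,  0.1, -0. , -0. , -0. ]))
l2 (array([ 0.5629, -0.2413,  0.0545,  0.0865]), array([-0.2,  0.2,  0.3, -0. , -0.1, -0.2]))
```

View pics/l3.png

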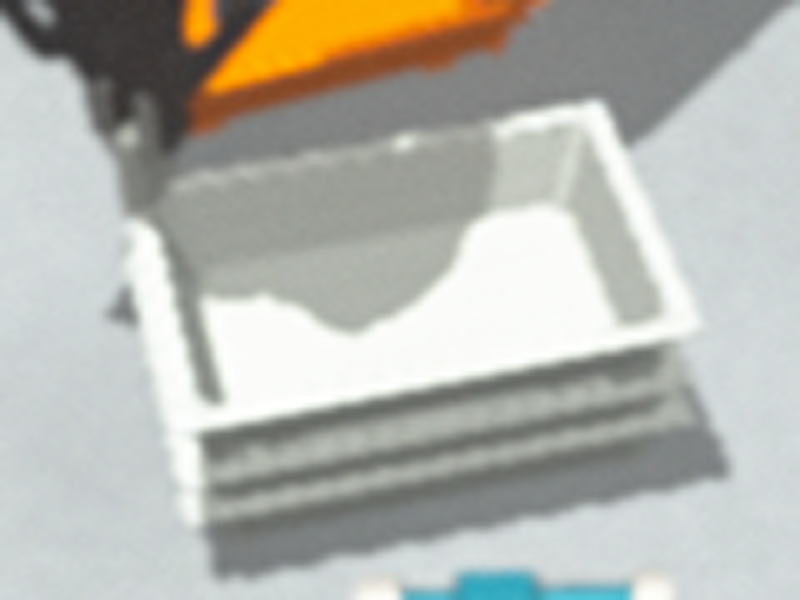

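Run:
```python
from fit3 import *
def go2(px,z,slope):
    u=np.array([.597,.802])
    def P(q,l): l=np.array(l)/1e3; return R(q[2])@(l+[0,0,slope*(l[:2]@u)])+[q[0],q[1],z]
    r=least_squares(lambda q:np.concatenate([proj("scene",P(q,l))-p for l,p in zip(L,px)]),[.57,-.25,.08]);return r.x.round(4),r.fun.round(1)
f=400/110;g=lambda c:[(185+x/6.667,200+y/6.316) for x,y in c]
print(go2([(190+x/f,205+y/f) for x,y in((300,63),(358,186),(80,240))],.04,0))
print("l1",go2(g([(600,122),(697,350),(185,440)]),.042,-.028))
print("l2",go2(g([(615,83),(717,310),(200,408)]),.066,-.02))
print("l3",go2(g([(603,102),(702,328),(185,425)]),.052,0))
# second tray wall heights: depth points near the left/near rim of lower trays, before and now
a=np.load("scene0.npz")["d"];b=np.load("s1.npz")["d"]
for u,v in((207,262),(205,255),(215,273),(216,277),(250,270),(285,262),(286,266),(280,264),(230,275),(216,281)):
    print((u,v),pt("scene",u,v,a[v,u]).round(3),pt("scene",u,v,b[v,u]).round(3))
```

```text
(array([ 0.5725, -0.2532,  0.0847]), array([ 1. , -2.2,  0.4, -0.1, -1.3,  1.5]))
l1 (array([ 0.5685, -0.2488,  0.0769]), array([ 0.1, -0.5,  0.6, -0.1, -0.7,  0.3]))
l2 (array([ 0.5749, -0.2428,  0.0896]), array([-0.1, -0.3,  0.8, -0.1, -0.7,  0.2]))
l3 (array([ 0.5697, -0.2476,  0.0762]), array([ 0.1, -0.2,  0.4, -0.2, -0.5,  0.3]))
(207, 262) [ 0.538 -0.352 -0.   ] [ 0.539 -0.352  0.001]
(205, 255) [ 0.512 -0.356  0.001] [ 0.512 -0.356  0.001]
(215, 273) [ 0.637 -0.334  0.057] [ 0.638 -0.334  0.059]
(216, 277) [ 0.628 -0.333  0.033] [ 0.63  -0.333  0.036]
(250, 270) [ 0.628 -0.248  0.04 ] [ 0.624 -0.248  0.036]
(285, 262) [ 0.616 -0.157  0.037] [ 0.618 -0.158  0.039]
(286, 266) [ 0.631 -0.158  0.038] [ 0.631 -0.158  0.038]
(280, 264) [ 0.619 -0.171  0.036] [ 0.617 -0.17   0.034]
(230, 275) [ 0.627 -0.298  0.032] [ 0.627 -0.298  0.032]
(216, 281) [ 0.643 -0.334  0.035] [ 0.646 -0.334  0.038]
```

```bash
python3 -m crank '[[0.785,0,0.1,0,0],[0.78,0,0.1,0,0]]'>/dev/null; python3 st.py|head -1;python3 plane.py|tail -1; python3 -m crank '[[0.775,0,0,0,0],[0.77,0,0,0,0]]'>/dev/null; python3 st.py|head -1;python3 plane.py|tail -1
python3 -m crank '[[0.765,0,0,0,0],[0.765,0,0,0,0]]'>/dev/null; python3 st.py|head -1;python3 plane.py|tail -1
```

```text
t 12.825 tcp [ 0.5134 -0.3391  0.1342] F [-0.89  0.3  -2.6 ] M [-0.2   0.08 -0.02] open 0.0094 grip 18.978681564331055 yang 57.92 tilt [-0.0003  0.0002] Ftool [ 0.91 -0.22  2.6 ]
now n 1103 z0 0.0551 slope diag -0.0011 cross -0.0100 farcorner dz 0.0550 earcorner dz 0.0552
t 13.125 tcp [ 0.5135 -0.3392  0.1345] F [ 0.06  0.18 -2.02] M [-0.1   0.08  0.02] open 0.01 grip 9.004676342010498 yang 57.93 tilt [0.0001 0.0001] Ftool [0.04 0.19 2.02]
now n 1058 z0 0.0541 slope diag -0.0209 cross -0.0034 farcorner dz 0.0518 earcorner dz 0.0563
t 13.425 tcp [ 0.5136 -0.3392  0.1346] F [ 0.55  0.36 -1.49] M [ 0.05  0.07 -0.03] open 0.0098 grip 4.35826912522316 yang 57.93 tilt [0.0002 0.    ] Ftool [-0.28  0.6   1.49]
now n 1106 z0 0.0540 slope diag -0.0169 cross -0.0046 farcorner dz 0.0521 earcorner dz 0.0558
```

The far foot now rests by gravity in the stack (load on the gripper down to 1.5 N, far corner only about 8 mm up). I tip from here with the soft grip, watching the far corner.

```bash
python3 -m crank '[[0.765,0,0.04,-0.1,0],[0.765,0,0.04,-0.1,0],[0.765,0,0.04,-0.1,0],[0.765,0,0.04,-0.1,0],[0.765,0,0.04,-0.1,0],[0.765,0,0,0,0]]'>/dev/null; python3 st.py|head -1;python3 plane.py|tail -1
```

```text
t 14.225 tcp [ 0.5146 -0.3376  0.1396] F [-1.07  0.53 -2.5 ] M [-0.15  0.13 -0.  ] open 0.0103 grip 10.64312567235902 yang 57.93 tilt [ 0.     -0.0002] Ftool [ 1.19 -0.12  2.5 ]
now n 1057 z0 0.0561 slope diag -0.0480 cross -0.0023 farcorner dz 0.0508 earcorner dz 0.0612
```

```bash
python3 -m crank '[[0.76,0,0.04,-0.1,0],[0.76,0,0.04,-0.1,0],[0.76,0,0.04,-0.1,0],[0.76,0,0.04,-0.1,0],[0.76,0,0.04,-0.1,0],[0.76,0,0,0,0]]'>/dev/null; python3 st.py|head -1;python3 plane.py|tail -1
```

```text
t 15.025 tcp [ 0.5157 -0.3359  0.1446] F [ 0.18  0.79 -1.34] M [-0.21  0.12 -0.02] open 0.0102 grip 10.007806636858732 yang 57.93 tilt [ 0.0002 -0.0002] Ftool [0.27 0.77 1.34]
now n 1088 z0 0.0595 slope diag -0.0594 cross -0.0090 farcorner dz 0.0529 earcorner dz 0.0659
```

```bash
python3 -m crank '[[0.75,0,0,0,0],[0.75,0,0,0,0]]'>/dev/null; python3 st.py|head -1;python3 plane.py|tail -1; python3 -m crank '[[0.74,0,0,0,0],[0.74,0,0,0,0]]'>/dev/null; python3 st.py|head -1;python3 plane.py|tail -1
```

```text
t 15.325 tcp [ 0.5157 -0.3358  0.1446] F [ 0.1   0.64 -2.25] M [-0.    0.   -0.02] open 0.0105 grip 5.119581040344201 yang 57.92 tilt [0.0002 0.0001] Ftool [0.26 0.6  2.25]
now n 1030 z0 0.0579 slope diag -0.0783 cross -0.0008 farcorner dz 0.0492 earcorner dz 0.0662
t 15.625 tcp [ 0.5157 -0.336   0.1448] F [-0.54  0.69 -0.03] M [-0.12 -0.01 -0.02] open 0.0109 grip 1.4182375235395739 yang 57.92 tilt [ 0.0004 -0.0004] Ftool [0.83 0.3  0.03]
now n 1141 z0 0.0569 slope diag -0.0770 cross 0.0626 farcorner dz 0.0483 earcorner dz 0.0651
```

```bash
python3 -m crank '[[0.755,0,0,0,0],[0.755,0,0.04,-0.1,0],[0.755,0,0.04,-0.1,0],[0.755,0,0.04,-0.1,0],[0.755,0,0,0,0]]'>/dev/null; python3 st.py|head -1;python3 plane.py|tail -1
```

```text
t 16.3 tcp [ 0.5163 -0.3348  0.1476] F [ 0.98  0.15 -2.74] M [-0.11 -0.01 -0.02] open 0.0105 grip 8.353286229539663 yang 57.93 tilt [-0. -0.] Ftool [-0.75  0.65  2.74]
now n 1106 z0 0.0581 slope diag -0.0918 cross 0.0609 farcorner dz 0.0479 earcorner dz 0.0679
```

```bash
python3 -m crank '[[0.753,0,0.04,-0.1,0],[0.753,0,0.04,-0.1,0],[0.753,0,0.04,-0.1,0],[0.752,0,0,0,0]]'>/dev/null; python3 st.py|head -1;python3 plane.py|tail -1;python3 -m crank '[[0.75,0,0.04,-0.1,0],[0.75,0,0.04,-0.1,0],[0.75,0,0.04,-0.1,0],[0.748,0,0,0,0]]'>/dev/null; python3 st.py|head -1;python3 plane.py|tail -1
```

```text
t 16.85 tcp [ 0.5169 -0.3338  0.1506] F [ 0.14 -0.39 -2.35] M [-0.15  0.09 -0.03] open 0.0107 grip 10.970537276853065 yang 57.93 tilt [-0.     -0.0001] Ftool [-0.33 -0.25  2.35]
now n 1065 z0 0.0595 slope diag -0.1084 cross 0.0568 farcorner dz 0.0474 earcorner dz 0.0711
t 17.4 tcp [ 0.5176 -0.3328  0.1537] F [ 0.15  0.12 -2.22] M [-0.13  0.08 -0.03] open 0.0112 grip 11.179616197769064 yang 57.93 tilt [ 0.0001 -0.0002] Ftool [-0.07  0.18  2.22]
now n 1076 z0 0.0609 slope diag -0.1229 cross 0.0588 farcorner dz 0.0472 earcorner dz 0.0740
```

Corner is 31 mm up with the far corner still sitting (about 4 mm). There is a 0.06 rad roll about the ear's normal, so I try to take it out by easing the ear sideways over the resting foot.

```bash
python3 -m crank '[[0.745,0.1,0,0,0],[0.745,0.1,0,0,0],[0.745,0.1,0,0,0],[0.745,0.1,0,0,0],[0.745,0,0,0,0]]'>/dev/null; python3 st.py|head -1;python3 plane.py|tail -1
```

```text
t 18.075 tcp [ 0.5141 -0.3307  0.1535] F [-1.03 -0.27 -1.71] M [-0.11  0.03  0.01] open 0.0111 grip 8.831318606752347 yang 57.92 tilt [0. 0.] Ftool [ 0.73 -0.78  1.71]
now n 998 z0 0.0606 slope diag -0.1264 cross 0.0592 farcorner dz 0.0465 earcorner dz 0.0741
```

```bash
python3 -m crank '[[0.75,-0.1,0,0,0],[0.75,-0.1,0,0,0],[0.76,-0.1,0,0,0],[0.77,-0.1,0,-0.1,0],[0.79,0,0,-0.1,0],[0.80,0,-0.05,-0.1,0],[0.81,0,-0.05,-0.1,0],[0.82,0,-0.05,0,0]]'>/dev/null; python3 st.py|head -1;python3 plane.py|tail -1
```

```text
t 19.125 tcp [ 0.5168 -0.3342  0.1577] F [ 0.21  0.08 -1.74] M [-0.17  0.12  0.06] open 0.0085 grip 47.96136912424117 yang 57.93 tilt [ 0.0003 -0.0002] Ftool [-0.13  0.18  1.74]
now n 948 z0 0.0698 slope diag -0.0770 cross 0.0582 farcorner dz 0.0613 earcorner dz 0.0780
```

Gripping firmly leaves it tilted 0.08 diagonally as well, so I'll lower it lightly onto its feet with a soft grip to square it up, then grip fully while it is level.

```bash
python3 -m crank '[[0.785,0,-0.09,0.25,0],[0.78,0,-0.09,0.25,0],[0.78,0,-0.09,0.25,0],[0.78,0,-0.09,0.25,0],[0.78,0,-0.09,0.25,0],[0.78,0,-0.09,0.2,0]]'>/dev/null; python3 st.py|head -1;python3 plane.py|tail -1;python3 -m crank '[[0.78,0,-0.09,0.25,0],[0.78,0,-0.09,0.25,0],[0.78,0,-0.05,0.2,0],[0.78,0,0,0,0]]'>/dev/null; python3 st.py|head -1;python3 plane.py|tail -1
```

```text
t 19.925 tcp [ 0.5139 -0.3388  0.1431] F [ 0.22 -0.27 -0.99] M [-0.08  0.11  0.04] open 0.0098 grip 24.864845657721162 yang 57.92 tilt [ 0.0003 -0.0002] Ftool [-0.33 -0.11  0.99]
now n 1104 z0 0.0560 slope diag -0.0645 cross 0.0591 farcorner dz 0.0488 earcorner dz 0.0629
t 20.475 tcp [ 0.5128 -0.3409  0.1363] F [-1.6  -0.76  2.2 ] M [-0.23  0.15 -0.04] open 0.0095 grip 17.468916177749634 yang 57.91 tilt [ 0.0006 -0.0006] Ftool [ 0.95 -1.5  -2.2 ]
now n 1068 z0 0.0548 slope diag -0.0106 cross 0.0438 farcorner dz 0.0536 earcorner dz 0.0559
```

```bash
python3 -m crank '[[0.775,0,0,0.15,0],[0.775,0,0,0.15,0],[0.775,0,0,0,0]]'>/dev/null; python3 st.py|head -1;python3 plane.py|tail -1
```

```text
t 20.9 tcp [ 0.5125 -0.3407  0.1331] F [-3.69 -0.39  4.4 ] M [-0.1   0.39  0.12] open 0.0097 grip 12.198366522789001 yang 57.93 tilt [-0.0004 -0.    ] Ftool [ 2.92 -2.29 -4.4 ]
now n 1121 z0 0.0538 slope diag 0.0127 cross 0.0034 farcorner dz 0.0552 earcorner dz 0.0525
```

```bash
python3 -m crank '[[0.8,0,0.05,-0.1,0],[0.85,0,0.05,-0.1,0],[0.9,0,0,-0.1,0],[0.9,0,0,-0.3,0],[0.9,0,0,-0.5,0],[0.9,0,0,-0.5,0],[0.9,0,0,0,0]]'>/dev/null; python3 st.py|head -1;python3 plane.py|tail -1
```

```text
t 21.825 tcp [ 0.5136 -0.3401  0.15  ] F [ 0.35 -0.09 -1.6 ] M [-0.15  0.03 -0.01] open 0.0084 grip 59.3397456407547 yang 57.93 tilt [ 0.0013 -0.001 ] Ftool [-0.34  0.11  1.6 ]
now n 866 z0 0.0689 slope diag -0.0061 cross 0.0179 farcorner dz 0.0683 earcorner dz 0.0696
```

```bash
python3 -m crank '[[1,0,0,-0.5,0],[1,0,0,-1,0],[1,0,0,-1.5,0],[1,0,0,-2,0],[1,0,0,-2,0],[1,0,0,-2,0],[1,0,0,-2,0],[1,0,0,-1.5,0],[1,0,0,-1,0],[1,0,0,-0.5,0]]'>/dev/null; python3 st.py|head -1
python3 - <<'E'
from h import *
a=np.load("scene0.npz")["d"];p,b=eyes.snapshot("scene")
for (u,v) in((240,263),(250,258),(260,255),(230,262),(215,273),(285,262),(230,272),(260,268)): print((u,v),pt("scene",u,v,a[v,u]).round(3),pt("scene",u,v,b[v,u]).round(3))
cv2.imwrite("pics/lift.png",cv2.resize(p[140:310,150:350],None,fx=3.5,fy=3.5,interpolation=cv2.INTER_CUBIC))
E
```

```text
t 23.125 tcp [ 0.5132 -0.3398  0.2895] F [-0.56  0.36 -2.81] M [-0.17  0.12 -0.03] open 0.0087 grip 59.322951436042786 yang 57.92 tilt [ 0.0001 -0.0001] Ftool [0.67 0.   2.81]
(240, 263) [ 0.636 -0.272  0.078] [ 0.583 -0.269  0.024]
(250, 258) [ 0.59  -0.243  0.044] [ 0.572 -0.241  0.026]
(260, 255) [ 0.586 -0.216  0.045] [ 0.564 -0.213  0.023]
(230, 262) [ 0.594 -0.294  0.043] [ 0.577 -0.293  0.026]
(215, 273) [ 0.637 -0.334  0.057] [ 0.639 -0.334  0.06 ]
(285, 262) [ 0.616 -0.157  0.037] [ 0.616 -0.157  0.037]
(230, 272) [ 0.641 -0.298  0.057] [ 0.641 -0.298  0.057]
(260, 268) [ 0.623 -0.222  0.036] [ 0.627 -0.223  0.04 ]
```

View pics/lift.png

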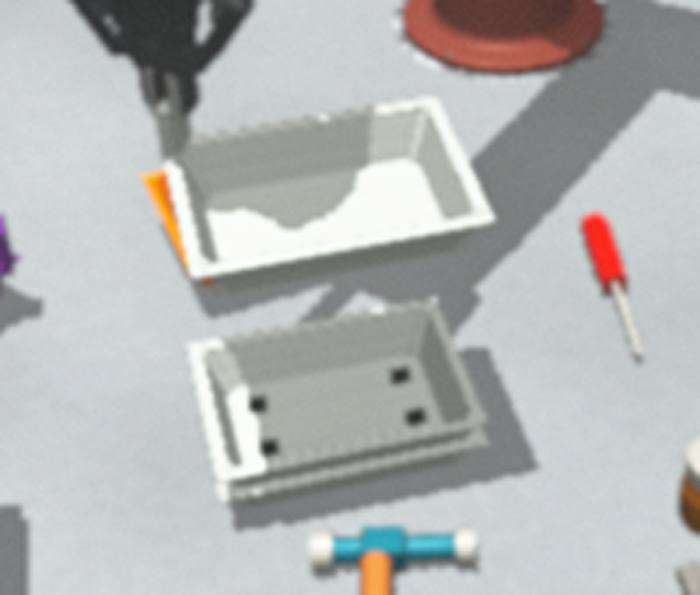

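The top tray is lifted and looks level at (330,190); the second tray is still seated at (345,410) with its floor at 24 mm and its four dark sticky spots showing. Now I carry it over the mat.

```bash
python3 -m crank '[[1,0.4,0.48,0,0],[1,0.8,0.96,0,0],[1,1.2,1.44,0,0],[1,1.6,1.92,0,0],[1,1.6,1.92,0,0],[1,1.6,1.92,0,0],[1,1.6,1.92,0,0],[1,1.6,1.92,0,0],[1,1.6,1.92,0,0],[1,1.6,1.92,0,0]]'>/dev/null
python3 -m crank '[[1,1.6,1.92,0,0],[1,1.6,1.92,0,0],[1,1.6,1.92,0,0],[1,1.6,1.92,0,0],[1,1.6,1.92,0,0],[1,1.6,1.92,0,0.03],[1,1.6,1.92,0,0.05],[1,1.6,1.92,0,0.05]]'>/dev/null
python3 st.py
```

```text
t 25.425 tcp [0.4596 0.0708 0.2891] F [ 0.4   0.24 -1.5 ] M [-0.14  0.12  0.  ] open 0.0083 grip 59.32930111885071 yang 50.4 tilt [0.0001 0.0001] Ftool [-0.15  0.44  1.5 ]
ear in tool, cm [-30.33 -28.66  19.3 ] q [ -0. -21. 110.   0.  91. -51.]
```

```bash
python3 -m crank '[[1,1.2,1.44,0,0.05],[1,0.8,0.96,0,0.06],[1,0.4,0.5,0,0.06],[1,0,0,0,0.06],[1,0,0,0,0.04],[1,0,0,0,0.02],[1,0,0,0,0]]'>/dev/null
python3 st.py
cat > fin.py <<'E'
from h import *
o=status.get_obs();R=o["eef_rot"];yaw=np.arctan2(R[1,1],R[0,1])-.931
c,s=np.cos(yaw),np.sin(yaw)
p0=np.array([.0564,.0905]);a=.0798;l=np.array([[np.cos(a),np.sin(a)],[-np.sin(a),np.cos(a)]])@p0
cen=o["tcp_pos"][:2]+np.array([[c,-s],[s,c]])@l
print("pred centre",cen,"yaw",np.degrees(yaw))
# floor measured from depth, both views
from scipy.optimize import least_squares
for n in("scene","top"):
    im,d=eyes.snapshot(n);P=[]
    q=proj(n,[*cen,.21]).astype(int)
    for v in range(max(q[1]-50,0),min(q[1]+50,420)):
        for u in range(max(q[0]-60,0),min(q[0]+60,560)):
            if d[v,u]>0:P.append(pt(n,u,v,d[v,u]))
    P=np.array(P);loc=(P[:,:2]-cen)@np.array([[c,-s],[s,c]])
    ins=(abs(loc[:,0])<.042)&(abs(loc[:,1])<.068)&(P[:,2]>.17)&(P[:,2]<.24);ok=ins.copy()
    for _ in range(8):
        A=np.c_[np.ones(len(P)),loc];k=np.linalg.lstsq(A[ok],P[ok,2],rcond=None)[0];r=abs(P[:,2]-A@k);ok=ins&(r<max(2.5*np.median(r[ok]),.001))
    print(n,ok.sum(),"z",k[0].round(4),"slopes",k[1:].round(4))
    # rim band
    rz=P[:,2]-(A@k);b=(abs(rz-.0335)<.004)&(abs(loc[:,0])<.085)&(abs(loc[:,1])<.11)
    print(" rim n",b.sum(),"loc x 1/99%",np.percentile(loc[b,0],[1,99]).round(4),"y",np.percentile(loc[b,1],[1,99]).round(4), cv2.minAreaRect((loc[b]*1000).astype(np.float32)))
d=np.array([.535,.211])-cen
print("err tool cm",(R.T@np.r_[d,0]*100).round(2))
E
python3 fin.py
```

```text
t 26.3 tcp [0.4613 0.1071 0.289 ] F [-0.09 -0.57 -2.12] M [-0.1   0.19  0.02] open 0.0083 grip 59.32917058467865 yang 33.9 tilt [-0.0001  0.0001] Ftool [-0.42 -0.39  2.12]
ear in tool, cm [-40.15 -21.03  19.29] q [  4. -20. 109.   0.  90. -30.]
pred centre [0.54967469 0.16680659] yaw -19.44699142198108Traceback (most recent call last):
  File "fin.py", line 14, in <module>
    if d[v,u]>0:P.append(pt(n,u,v,d[v,u]))
                         ~~^^^^^^^^^^^^^^
  File "h.py", line 8, in pt
    def pt(n,u,v,depth): e,r=ray(n,u,v);return e+r*depth
                             ~~~^^^^^^^
  File "h.py", line 4, in ray
    m=eyes.camera_model(n);K=np.array(m["camera_matrix"])
ValueError: time passes only in moves, steps and waits
```

```bash
python3 -m crank '[[1,0.5,0.15,0,0],[1,1,0.3,0,0],[1,1.2,0.35,0,0],[1,1,0.25,0,0],[1,0.5,0.15,0,0],[1,0.3,0.05,0,0],[1,0,0,0,0]]'>/dev/null
sed -i 's/^def ray/import functools\n_cm=functools.lru_cache(None)(eyes.camera_model)\ndef ray/; s/m=eyes.camera_model(n)/m=_cm(n)/' h.py
python3 fin.py; python3 st.py|head -1
```

```text
pred centre [0.53533783 0.21083922] yaw -19.46969382679303
scene 581 z 0.2079 slopes [-0.0254  0.008 ]
 rim n 665 loc x 1/99% [-0.0693  0.0747] y [-0.0943  0.0953] ((1.9583206176757812, 1.029388427734375), (191.69808959960938, 149.20664978027344), 89.84416961669922)
top 1205 z 0.2074 slopes [-0.0213  0.0039]
 rim n 770 loc x 1/99% [-0.0623  0.0708] y [-0.0951  0.0954] ((0.448516845703125, 0.17767333984375), (141.66726684570312, 192.96218872070312), 0.34068751335144043)
err tool cm [ 0.03 -0.02 -0.  ]
t 27.325 tcp [0.4471 0.1509 0.289 ] F [-0.98 -0.44 -1.53] M [-0.16  0.17 -0.02] open 0.0081 grip 59.32112753391266 yang 33.85 tilt [ 0.0001 -0.0001] Ftool [ 0.18 -1.06  1.53]
```

```bash
python3 -m crank '[[1,0,0,0,0],[1,0,0,0,0],[1,0,0,0,0],[1,0,0,0,0]]'|head -2; python3 -c "
from station import manip
print(manip.finish_job())"
```

```text
time_s: 27.82
tcp_pos: [0.447, 0.1511, 0.289]
the job is handed in; nothing more can be done
None
```

I handed the job in at 27.8 s with the top tray held still, level to about 1.4°, centred within about 1 mm over the mat and about 20 cm up, and the second tray still seated; however, on the first lift the far corner came free somewhere between 18 and 28 mm, and lowering it back pressed about 14 N on the stack before I re-tipped it to 31 mm with the far corner resting about 4 mm up.

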